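# Swing a slotted bar into a drilling jig

## Robot

A 6-joint arm with a two-finger parallel gripper is mounted at the origin on a cart in front of the work surface, level with it; the furniture and walls round the work are solid. World frame = base frame: x ahead of the robot, y to its left, z up, the work surface at z = 0. Lengths are in m, angles in rad, forces in N, time in s.
With the tool pointing down it reaches from about 0.35 to 1 m from the base axis. Payload 7.1 kg.
Tool frame: the origin (TCP) lies between the finger pads; the fingertips stand ctrl.finger_overhang ahead of it and the grasp point (between the pads) lies 2 mm behind it (ctrl.finger_overhang is the distance from the TCP to the fingertips, in m); z points along the fingers, y is the line along which they close (so a half turn about z gives the same grasp; the last joint's range is limited). The gripper opens to 85 mm and grips with 20 to 120 N. Pads are 22 mm wide; open, the fingers measure 114 mm over their backs; the gripper's body (76 mm by 85 mm) begins 54 mm behind the grasp point. The pads swing forward as they close: fully open they stand 13 mm farther back than shut.
Start: joints at [1.101, 0.423, 1.63, -0, 1.089, -0.019], TCP at [0.272, 0.563, 0.248] pointing down, gripper open.
Joint ranges: [-3, 3], [-0.9, 2.11], [0.09, 2.58], [-1.31, 4.45], [0.11, 2.69], [-2.54, 2.54]. Speed limits (rad/s): [2.39, 2.39, 3.01, 3.14, 3.14, 3.14].

## Interface

Orientations are given as a unit quaternion [w, x, y, z].
In Python, from cell import ctrl gives the robot as it stands. The module is installed in compiled form; this text tells all that it offers.
- The arm moves only by the shell command python3 -m pendant 'ROWS' [FORCE]. ROWS is JSON, a list of rows, each a list of 7 numbers: the shift along the tool's x, y, z in m, then the turn, a rotation vector about the tool's x, y, z in rad, then the finger opening in m, from 0 to 0.0854. In form: [[tx, ty, tz, rx, ry, rz, gripper], ...]. A call has 1 to 5 rows; each row is the pose to reach, as a shift and turn from the pose commanded when the call began, along the tool's axes at that moment; what a row does not reach only later rows make up. A row lasts 1/10 s, in which the tool goes at most 50 mm and 8.59 degrees, less where a joint would pass 70% of its speed; a pose out of reach is approached as far as the arm can. A call with a gripper value outside its range is refused whole. The fingers move at their own pace and stop on an object; FORCE is the grip in N (left out, the last holds). Time passes only in rows, so rows that repeat a pose let the fingers close. It gives the time, the measured TCP pose, the force, the opening and the grip force at its end, in the units of the state.
- ctrl.get_obs(): the state, without advancing time (a new reading comes with each control period).
- ctrl.snapshot(name): name is "side" or "top"; returns a dict with "color" (480x640x3 uint8, red, green, blue), "z_map" (480x640 float32, m along the optical axis (not along the pixel's ray), 0 where there is no reading), "camera_matrix" (3x3 intrinsics, pixels), "k1" (the pictures are not rectified: a ray, as slopes to the right and down, at radius r is drawn at 1 + k1 r^2 times it, then the intrinsics apply), "cam_to_world" (4x4, takes a point from camera to world coordinates). Camera axes: x right, y down, z forward; pixel columns grow to the right and rows downward; lengths in m; the calibration is good to about 2 mm. A picture is of the moment at which its call begins.
- ctrl.finish_job(): hands the job in; it is judged then, once.
The state is a dict: "t": time; "qpos": joint angles; "qvel": joint speeds; "joint_torque": joint torques, N m; "eef_pos": TCP position; "tcp_rot": TCP orientation; "contact_force": force on the tool from outside, world axes, zero at the start; "ft_torque": the same for the moment, N m; "gripper_width": finger opening in m; "gripper_force": force on a finger pad.
Only numpy, scipy, OpenCV 4.12 (cv2) and the standard library are available. Lean on these libraries where they do the work, as an engineer would, in place of code of your own. Each camera call takes 0.05 s, during which the arm holds its last target. There are 200 camera calls.

## Task

Load the blue bar into the drilling jig. The drill guide overhangs its place, so first lay the bar flat on the board with its slot hooked round the upright steel pin and the other end swung out clear of the guide towards the robot, and let go; then take it again nearer its free end and, keeping the slot on the pin, swing it back under the guide, past the spring roller, until it lies home along the back rests. Leave it there and do not disturb the things lying around.

Things in the scene. Friction and masses are not known exactly. Their poses are not given: they have to be found in the camera images.
- bar_mid (a point): Centre, half-way up, of a solid blue metal bar, 200 long x 40 wide x 20 mm thick, about 0.4 kg, lying flat; best carried near its middle. x runs along the bar from the slotted end (-100 mm) to the plain square free end (+100 mm), y across, z up.
- bar_seat (a point): Point on the bar's centre line in its slot, 82.5 mm from the middle towards the slotted end, half-way up: where the pin's axis is when the pin stands at the slot's bottom. Axes as the bar's. The slot is open at the bar's end, 15 mm wide, 22.5 mm deep (bottom at bar x = -77.5 mm), between two prongs 12.5 mm wide with rounded tips.
- jig: Drilling jig on a fixed plywood board 200 (x) x 310 (y) x 12 mm; origin at the centre of its underside, top 12 mm up; its -x side faces the robot, roughly. The loaded bar lies along the board's y on the line x = +35 mm, slotted end at +y: bar centre at y = +32.5, free end at y = -67.5 mm.
- pin (a point): The upright steel locating pin of the jig, 10 mm in diameter, rising 28.5 mm above the board; the point is on its axis, 10 mm above the board (half the bar's thickness), at x = +35, y = +115 mm of the board. Axes as the jig's.
- guide (a point): Middle of the dark steel guide plate's underside, 24 mm above the board (4 mm above the bar), with two drill bushes rising to 37 mm above the board. It overhangs the bar's place at board y = +27 to +70 mm, from x = +25.5 mm back, and sits on an aluminium rest block whose front face (x = 55.5 mm, y = +25 to +100 mm) is the first back rest. Axes as the jig's.
- rest (a point): Front (-x side) of the second back rest, a steel dowel 10 mm thick and 19.5 mm high, 10 mm above the board, at board x = 55.5, y = -55 mm. Between it and the rest block (board y = -50 to +25 mm) nothing stands behind the bar, so a finger fits there. Axes as the jig's.
- roller (a point): Axis of the brass catch roller, 14 mm in diameter, at board x = 9.5, y = -70.7 mm when out, in front of a grey housing (23 mm high, board y = -81 to -109, x = -7.5 to 26.5 mm). It springs along y: it stands 4 mm past the line of the bar's end, gives way (3 to 6 N) as the end is swung past, and comes out again before the end's front corner when the bar is home.
- tape_measure: Yellow and black pocket tape measure, 33 x 71 x 62 mm, loose; bystander. Origin at the centre of its underside.
- torch: Black torch, 37 x 122 x 33 mm, lying loose; bystander. Origin at the centre of its underside.
- masking_tape: Roll of cream masking tape, 106 mm across, 25 mm high, lying loose; bystander. Origin at the centre of its underside.
- bracket: White shelf bracket, 95 x 130 x 22 mm, lying loose on its edge; bystander. Origin at the centre of its underside.
Mind the look-alikes: they are no part of the job. Several things look just like the part that bears bar_mid: the one meant starts farthest to the robot's right.

How it is judged:
On the way, in this order (a step that is already met when the one before it is completed fails the run):
1. the bar lies on the board, swung out by more than 0.35 rad (20 degrees), with the pin in its slot, and has been let go (horizontal distance between bar_seat and pin below 0.012 m and angle between the x axis of bar_mid and the y axis of jig, either way round above 0.35 rad and z of bar_mid in the frame of jig below 0.026 m and angle between bar_mid's own z axis and vertical below 0.06 rad and contact force between bar and the fingers below 0.1 N), for 0.2 s.
2. the bar is swung most of the way in (between 0.25 and 0.06 rad off the line) with the pin still in its slot (horizontal distance between bar_seat and pin below 0.012 m and angle between the x axis of bar_mid and the y axis of jig, either way round between 0.06 and 0.25 rad and z of bar_mid in the frame of jig below 0.026 m).
At the end, for the whole second after the job is handed in: The bar lies flat and at rest on the board with the pin at the bottom of its slot (within 6 mm) and its length in line with the rests within 0.03 rad, so that the roller stands in front of its free end; it is let go (horizontal distance between bar_seat and pin below 0.006 m and angle between the x axis of bar_mid and the y axis of jig, either way round below 0.03 rad and z of bar_mid in the frame of jig below 0.024 m and y of bar_mid in the frame of jig below 0.06 m and angle between bar_mid's own z axis and vertical below 0.05 rad and linear speed of bar below 0.01 m/s); the robot touches nothing.
It fails at once if a bystander (tape measure, torch, masking tape, bracket) is shifted by more than 25 mm (distance of any of tape_measure, torch, masking_tape, bracket from where it was at the start of the episode above 0.025 m).
It also fails if it takes over 48 s, if anything falls off the work surface, if the arm or the gripper's body presses on something with over 40 N, if the wrist force passes 120 N, or if a joint passes its speed limit or range.

## Working session

There is one attempt and no reset: what is moved stays moved. The work goes in short steps, Python scripts to look and compute and a shell command to move; the robot and the scene stay as the last step left them, time stands still between calls to the robot, and variables do not carry over. Pictures are saved under pics/ and viewed, at most 10 in all, crops included, and the job is handed in when it is done.

```bash
mkdir -p pics; cat > h.py <<'E'
import numpy as np, cv2
from cell import ctrl
def snap(n):
    s=ctrl.snapshot(n); np.savez(f'{n}.npz',**{k:np.asarray(v) for k,v in s.items()}); return s
def load(n): return dict(np.load(f'{n}.npz'))
def ray(s,uv):
    K=s['camera_matrix'];uv=np.atleast_2d(uv).astype(float);k=float(s['k1'])
    d=np.c_[(uv[:,0]-K[0,2])/K[0,0],(uv[:,1]-K[1,2])/K[1,1]]
    p=cv2.undistortPoints(uv.reshape(-1,1,2),K,np.array([k,0,0,0,0.])).reshape(-1,2)
    T=s['cam_to_world'];return T[:3,3],np.c_[p,np.ones(len(p))]@T[:3,:3].T
def onplane(s,uv,z):
    o,d=ray(s,uv);return o+d*((z-o[2])/d[:,2])[:,None]
def cloud(s):
    v,u=np.mgrid[:480,:640];o,d=ray(s,np.c_[u.ravel(),v.ravel()])
    return (o+d*s['z_map'].reshape(-1,1)).reshape(480,640,3)
def proj(s,P):
    T=np.linalg.inv(s['cam_to_world']);P=np.atleast_2d(P)@T[:3,:3].T+T[:3,3]
    a=P[:,:2]/P[:,2:];a=a*(1+float(s['k1'])*(a**2).sum(1))[:,None];K=s['camera_matrix']
    return np.c_[a[:,0]*K[0,0]+K[0,2],a[:,1]*K[1,1]+K[1,2]]
E
python3 - <<'E'
from h import *
for n in('side','top'):
    s=snap(n);cv2.imwrite(f'pics/{n}0.png',s['color'][...,::-1]);print(n,s['cam_to_world'].round(3).tolist(),s['k1'],s['camera_matrix'].tolist())
o=ctrl.get_obs();print(o['eef_pos'],o['tcp_rot'],ctrl.finger_overhang,o['t'])
E
```

```text
side [[0.919, -0.262, 0.296, 0.225], [-0.395, -0.594, 0.7, -0.648], [-0.007, -0.76, -0.649, 0.796], [0.0, 0.0, 0.0, 1.0]] -0.08269194020686067 [[470.2657950203192, 0.0, 316.0962947460871], [0.0, 470.2657950203192, 237.0724209229997], [0.0, 0.0, 1.0]]
top [[0.193, -0.956, 0.221, 0.287], [-0.981, -0.187, 0.049, 0.089], [-0.005, -0.226, -0.974, 1.21], [0.0, 0.0, 0.0, 1.0]] -0.07304098324365703 [[448.7671649958326, 0.0, 325.2101094552778], [0.0, 448.7671649958326, 239.77175138589246], [0.0, 0.0, 1.0]]
[0.27206821 0.56215369 0.24761665] [-1.58935376e-04  2.23505370e-01  9.74702453e-01 -6.72580167e-04] 0.017 0.1
```

View pics/top0.png

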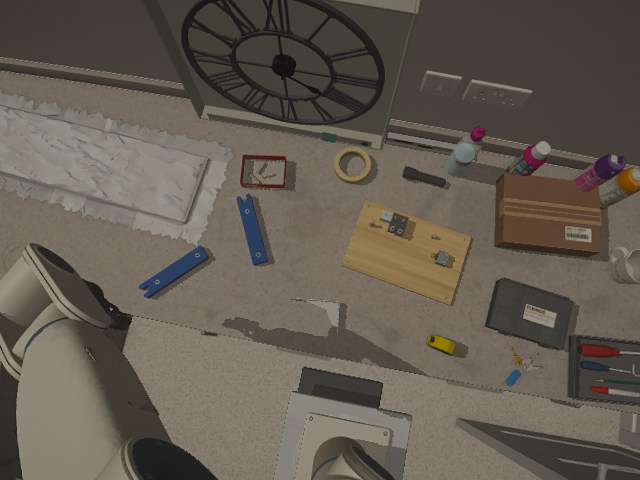

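View pics/side0.png

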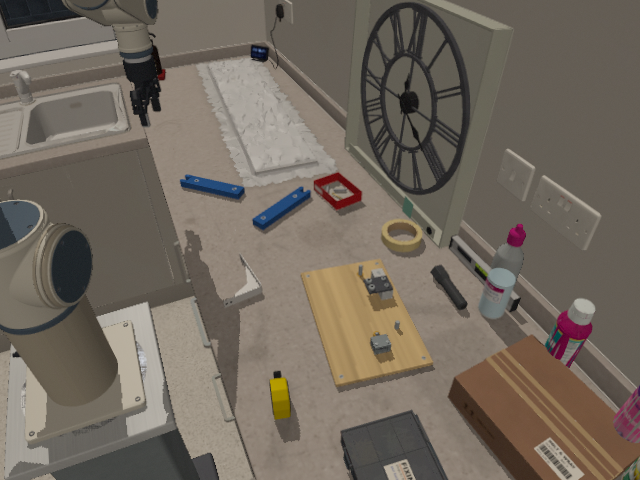

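The top view shows two blue bars, at (252,230) and (175,272). The one meant is the right-hand one, at (252,230), with its slot at the top end. The board is at (408,252), with the pin near (376,224), the guide at (398,222) and the housing at (441,258).

```bash
cat > bar.py <<'E'
from h import *
def barpose(s,z=0.02,roi=None):
    hsv=cv2.cvtColor(s['color'],cv2.COLOR_RGB2HSV)
    m=cv2.inRange(hsv,(100,120,50),(125,255,255))
    C=[c for c in cv2.findContours(m,cv2.RETR_EXTERNAL,cv2.CHAIN_APPROX_NONE)[0] if cv2.contourArea(c)>300]
    out=[]
    for c in C:
        P=onplane(s,c.reshape(-1,2),z)[:,:2]
        (cx,cy),(w,h),a=cv2.minAreaRect((P*1000).astype(np.float32)); 
        out.append((round(cx,1),round(cy,1),round(w,1),round(h,1),round(a,1),c.reshape(-1,2).mean(0).round()))
    return out
E
python3 - <<'E'
from bar import *
for n in('side','top'):
    s=load(n);print(n)
    for o in barpose(s): print(o)
    hsv=cv2.cvtColor(s['color'],cv2.COLOR_RGB2HSV)
    m=cv2.inRange(hsv,(12,70,90),(25,200,255))
    m=cv2.morphologyEx(m,cv2.MORPH_CLOSE,np.ones((5,5)))
    roi=np.zeros_like(m)
    if n=='top': roi[190:310,335:480]=255
    else: roi[255:395,290:440]=255
    m&=roi
    c=max(cv2.findContours(m,cv2.RETR_EXTERNAL,cv2.CHAIN_APPROX_NONE)[0],key=cv2.contourArea)
    P=onplane(s,c.reshape(-1,2),.012)[:,:2]*1000
    r=cv2.minAreaRect(P.astype(np.float32));print('board',r,cv2.boxPoints(r).round(1).tolist())
    x0,y0=(340,190) if n=='top' else (300,250)
    crop=s['color'][y0:y0+120,x0:x0+140,::-1]
    if n=='top': cv2.imwrite('pics/ctop.png',cv2.resize(crop,None,fx=5,fy=5,interpolation=cv2.INTER_CUBIC)); 
    else: cv2.imwrite('pics/cside.png',cv2.resize(crop,None,fx=5,fy=5,interpolation=cv2.INTER_CUBIC))
E
```

```text
side
(547.0, 343.7, 209.7, 51.8, 27.2, array([282., 207.]))
(388.3, 524.9, 59.7, 209.3, 46.1, array([211., 186.]))
board ((570.1519165039062, -77.69795227050781), (316.6539306640625, 201.8138885498047), 80.63880157470703) [[444.79998779296875, -217.5], [644.0, -250.3000030517578], [695.5, 62.099998474121094], [496.29998779296875, 94.9000015258789]]
top
(391.4, 536.5, 39.2, 197.3, 46.1, array([171., 272.]))
(549.7, 354.2, 195.9, 38.4, 27.0, array([251., 227.]))
board ((570.7066040039062, -75.03326416015625), (310.9287414550781, 202.326904296875), 80.56291198730469) [[445.3999938964844, -211.8000030517578], [645.0, -245.0], [696.0, 61.70000076293945], [496.3999938964844, 94.9000015258789]]
```

View pics/ctop.png

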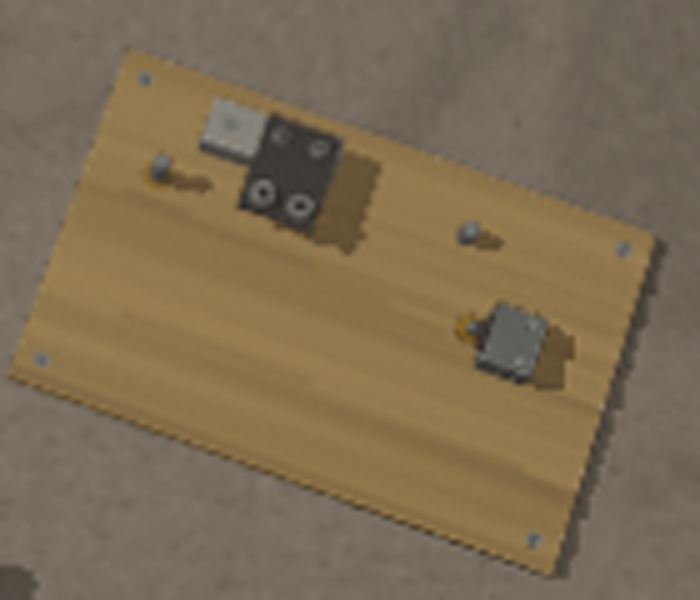

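View pics/cside.png

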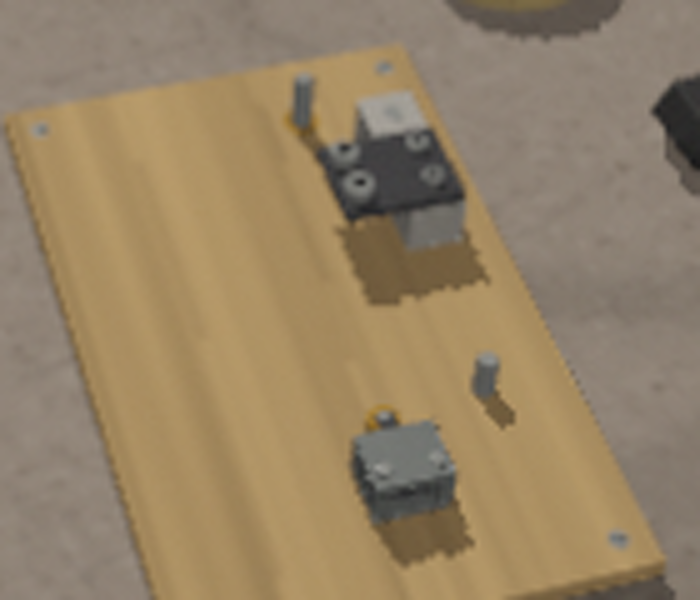

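The crops show the pin top at about (162,160) in the top crop and (304,78) in the side crop. The guide and bushes are at (290,170), the roller at (468,327) with the housing to its right, and the dowel at (470,232).

```bash
python3 - <<'E'
from bar import *
S={n:load(n) for n in('side','top')}
px=lambda c,o:[(c[0]+.5)/5-.5+o[0],(c[1]+.5)/5-.5+o[1]]
def tri(a,b):
    A=np.zeros((3,3));B=np.zeros(3);L=[]
    for n,uv in(('top',px(a,(340,190))),('side',px(b,(300,250)))):
        o,d=ray(S[n],uv);d=d[0]/np.linalg.norm(d[0]);M=np.eye(3)-np.outer(d,d);A+=M;B+=M@o
    return np.linalg.solve(A,B)
print('pin top',tri((162,158),(304,80)),'dowel top',tri((471,228),(487,358)))
th=np.deg2rad(-9.4);R=np.array([[np.cos(th),-np.sin(th)],[np.sin(th),np.cos(th)]]);c=np.array([.5707,-.075])
for q in((.035,.115),(.0605,-.055),(.0095,-.0707)):print(q,c+R@q)
# screws
print('screws tri',[tri(a,b).round(4).tolist() for a,b in(((145,78),(385,68)),((41,360),(40,130)),((624,249),(618,540)))])
for n,s in S.items():
    P=cloud(s);hsv=cv2.cvtColor(s['color'],cv2.COLOR_RGB2HSV)
    m=cv2.inRange(hsv,(100,100,40),(125,255,255))>0
    for x,y in((.549,.354),):
        q=P[m&(np.hypot(P[...,0]-x,P[...,1]-y)<.12)];t=q[q[:,2]>.014]
        r=cv2.minAreaRect((t[:,:2]*1000).astype(np.float32));print(n,len(q),len(t),np.median(t[:,2]),r)
    b=P[(np.hypot(P[...,0]-.52,P[...,1]+.08)<.05)];print('board z',np.median(b[:,2]))
E
```

```text
pin top [0.62575009 0.03323001 0.03865502] dowel top [ 0.62215674 -0.13865549  0.03121749]
(0.035, 0.115) [0.62401251 0.03273939]
(0.0605, -0.055) [ 0.62140469 -0.13914269]
(0.0095, -0.0707) [ 0.56852529 -0.14630225]
screws tri [[0.6783, 0.0489, 0.012], [0.51, 0.0768, 0.0121], [0.6323, -0.2275, 0.0121]]
side 828 654 0.01993701619405469 ((549.5812377929688, 351.4871520996094), (202.4565887451172, 43.452083587646484), 27.358163833618164)
board z 0.013622024388475207
top 893 884 0.01989012319179817 ((549.6548461914062, 354.19976806640625), (197.92808532714844, 38.91562271118164), 26.98468017578125)
board z 0.012378351180244884
```

```bash
cat > go.py <<'E'
# prints shift in tool axes from current pose to target x y z yawdeg(tool y)
import sys;from h import *
from scipy.spatial.transform import Rotation as Ro
o=ctrl.get_obs();q=o['tcp_rot'];R=Ro.from_quat([q[1],q[2],q[3],q[0]]).as_matrix()
print('t',o['t'],'tcp',np.round(o['eef_pos'],4),'yaw y',np.degrees(np.arctan2(R[1,1],R[0,1])).round(2),'zaxis',R[:,2].round(3),'w',o['gripper_width'],'F',np.round(o['contact_force'],1),'q6',o['qpos'][5])
for i in range(1,len(sys.argv),4):
    x,y,z,a=map(float,sys.argv[i:i+4]);a=np.radians(a)
    Rt=np.c_[[-np.sin(-a)*-1*1,-np.cos(a),0],[np.cos(a),np.sin(a),0],[0,0,-1]]
    Rt[:,0]=np.cross(Rt[:,1],Rt[:,2])
    print((R.T@(np.array([x,y,z])-o['eef_pos'])).round(4),Ro.from_matrix(R.T@Rt).as_rotvec().round(3))
E
python3 -m pendant '[[-0.04,-0.008,0,0,0,0,0.07],[-0.08,-0.016,0,0,0,0,0.07],[-0.12,-0.024,0,0,0,0,0.07],[-0.16,-0.032,0,0,0,0,0.07],[-0.2,-0.04,0,0,0,0,0.07]]' 50
python3 -m pendant '[[-0.04,-0.008,0,0,0,0,0.07],[-0.08,-0.016,0,0,0,0,0.07],[-0.12,-0.023,0,0,0,0,0.07],[-0.141,-0.027,0,0,0,0,0.07],[-0.141,-0.027,0,0,0,0,0.07]]'
for i in 1 2 3; do python3 -m pendant '[[0,0,0,0,0,0.147,0.07],[0,0,0,0,0,0.294,0.07],[0,0,0,0,0,0.441,0.07],[0,0,0,0,0,0.588,0.07],[0,0,0,0,0,0.735,0.07]]'; done
python3 go.py 0.5496 0.353 0.1 -62.9
```

```text
t: 0.6
eef_pos: [0.4358, 0.4382, 0.248]
tcp_rot: [-0.0, 0.223, 0.975, -0.0]
contact_force: [0.6, 0.6, -0.5]
gripper_width: 0.07
gripper_force: 0.0
t: 1.1
eef_pos: [0.552, 0.3516, 0.2478]
tcp_rot: [0.0, 0.225, 0.974, -0.0]
contact_force: [-0.4, 1.2, -0.2]
gripper_width: 0.0701
gripper_force: 0.0
t: 1.6
eef_pos: [0.5489, 0.3543, 0.2479]
tcp_rot: [-0.0, 0.561, 0.828, -0.0]
contact_force: [-0.8, 0.9, -0.9]
gripper_width: 0.0703
gripper_force: 0.0
t: 2.1
eef_pos: [0.5488, 0.3544, 0.2479]
tcp_rot: [-0.0, 0.821, 0.571, -0.001]
contact_force: [-1.3, 0.3, 0.4]
gripper_width: 0.07
gripper_force: 0.0
t: 2.6
eef_pos: [0.5488, 0.3544, 0.248]
tcp_rot: [0.0, 0.971, 0.238, -0.001]
contact_force: [-0.8, 0.2, 0.4]
gripper_width: 0.07
gripper_force: 0.0
t 2.6 tcp [0.5488 0.3544 0.248 ] yaw y -62.46 zaxis [-0.001 -0.    -1.   ] w 0.07000898426625915 F [-0.8  0.2  0.4] q6 1.645026670815659
[0.0002 0.0017 0.1479] [-0.     0.001  0.008]
```

```bash

python3 -m pendant '[[0,0.001,0.04,0,0,0.008,0.07],[0,0.0015,0.08,0,0,0.008,0.07],[0,0.0015,0.12,0,0,0.008,0.07],[0,0.0015,0.16,0,0,0.008,0.07],[0,0.0015,0.19,0,0,0.008,0.07]]' >/dev/null
python3 -m pendant '[[0,0,0.015,0,0,0,0.07],[0,0,0.03,0,0,0,0.07],[0,0,0.038,0,0,0,0.07],[0,0,0.04,0,0,0,0.07],[0,0,0.04,0,0,0,0.07]]'
python3 -m pendant '[[0,0,0,0,0,0,0.03],[0,0,0,0,0,0,0.03],[0,0,0,0,0,0,0.03],[0,0,0,0,0,0,0.03],[0,0,0,0,0,0,0.03]]' 50
python3 -m pendant '[[0,0,-0.01,0,0,0,0.03],[0,0,-0.03,0,0,0,0.03],[0,0,-0.06,0,0,0,0.03],[0,0,-0.09,0,0,0,0.03],[0,0,-0.1,0,0,0,0.03]]'
python3 - <<'E'
from bar import *
s=snap('side');cv2.imwrite('pics/s1.png',cv2.resize(s['color'][120:330,180:460,::-1],None,fx=2.7,fy=2.7))
E
python3 go.py
```

```text
t: 3.6
eef_pos: [0.5512, 0.3527, 0.0191]
tcp_rot: [-0.0, 0.972, 0.237, 0.001]
contact_force: [-0.1, -0.1, -0.2]
gripper_width: 0.0701
gripper_force: 0.0
t: 4.1
eef_pos: [0.5514, 0.353, 0.0197]
tcp_rot: [-0.0, 0.972, 0.237, 0.001]
contact_force: [-1.0, 0.0, 6.0]
gripper_width: 0.0388
gripper_force: 52.6
t: 4.6
eef_pos: [0.552, 0.3531, 0.1217]
tcp_rot: [-0.001, 0.972, 0.237, 0.002]
contact_force: [1.3, 0.5, -3.0]
gripper_width: 0.0388
gripper_force: 51.5
t 4.65 tcp [0.5522 0.3532 0.1219] yaw y -62.62 zaxis [ 0.004  0.003 -1.   ] w 0.03880540432436496 F [ 0.2  1.  -2.9] q6 1.6439864482747393
```

View pics/s1.png

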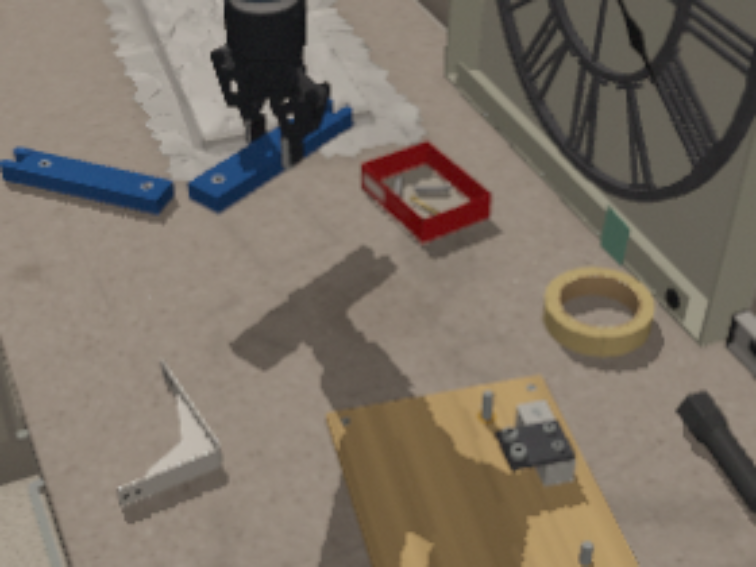

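The bar is lifted level, with the fingers across its middle and the slot end at the upper right (350,115).

```bash
python3 go.py 0.526 -0.018 0.122 -62.9 0.526 -0.018 0.036 -62.9
python3 - <<'E'
from bar import *
s=load('top');P=cloud(s)
for n,(u,v,w,h) in dict(bracket=(285,295,60,40),tape=(425,330,32,25)).items():
    q=P[v:v+h,u:u+w].reshape(-1,3);q=q[(q[:,2]>.012)];print(n,q.min(0).round(3),q.max(0).round(3))
E
```

```text
t 4.65 tcp [0.5522 0.3532 0.1219] yaw y -62.62 zaxis [ 0.004  0.003 -1.   ] w 0.03880540432436496 F [ 0.2  1.  -2.9] q6 1.6439864482747393
[-0.1939  0.3176 -0.0011] [-0.    -0.005  0.005]
[-0.1943  0.3176  0.0849] [-0.    -0.005  0.005]
bracket [0.287 0.07  0.012] [0.399 0.206 1.21 ]
tape [ 0.287 -0.233  0.012] [0.361 0.089 1.21 ]
```

```bash

python3 -m pendant '[[-0.01,0.016,0,0,0,0,0.03],[-0.03,0.049,0,0,0,0,0.03],[-0.05,0.082,0,0,0,0,0.03],[-0.07,0.115,0,0,0,0,0.03],[-0.09,0.147,0,0,0,0,0.03]]' >/dev/null
python3 -m pendant '[[-0.02,0.033,0,0,0,0,0.03],[-0.04,0.066,0,0,0,0,0.03],[-0.06,0.099,0,0,0,0,0.03],[-0.075,0.123,0,0,0,0,0.03],[-0.085,0.14,0,0,0,0,0.03]]' >/dev/null
python3 -m pendant '[[-0.01,0.016,0,0,0,0,0.03],[-0.017,0.028,0.005,0,0,0,0.03],[-0.019,0.031,0.02,0,0,0,0.03],[-0.019,0.031,0.035,0,0,0,0.03],[-0.019,0.031,0.045,0,0,0,0.03]]'
python3 go.py 0.526 -0.018 0.036 -62.9
```

```text
t: 6.15
eef_pos: [0.5231, -0.0196, 0.0713]
tcp_rot: [-0.0, 0.972, 0.236, -0.001]
contact_force: [-0.9, 0.1, -2.3]
gripper_width: 0.0387
gripper_force: 51.4
t 6.15 tcp [ 0.5231 -0.0196  0.0713] yaw y -62.65 zaxis [-0.003  0.    -1.   ] w 0.03871017715899826 F [-0.9  0.1 -2.3] q6 1.0332818513831452
[ 0.0034 -0.0001  0.0353] [-0.002  0.003  0.004]
```

```bash

python3 -m pendant '[[0.0,0,0.01,0,0,0.004,0.03],[0.001,0,0.02,0,0,0.004,0.03],[0.001,0,0.03,0,0,0.004,0.03],[0.001,0,0.035,0,0,0.004,0.03],[0.001,0,0.035,0,0,0.004,0.03]]'
python3 - <<'E'
from bar import *
a=[]
for n,(x,y) in(('top',(330,180)),('side',(270,220))):
    s=snap(n);a.append(cv2.resize(s['color'][y:y+120,x:x+80,::-1],None,fx=4.9,fy=4.9,interpolation=cv2.INTER_CUBIC))
cv2.imwrite('pics/c2.png',np.hstack(a))
E
python3 go.py
```

```text
t: 6.65
eef_pos: [0.5251, -0.0186, 0.0375]
tcp_rot: [-0.0, 0.972, 0.235, -0.001]
contact_force: [-0.3, 0.2, -3.2]
gripper_width: 0.0385
gripper_force: 51.4
t 6.75 tcp [ 0.5257 -0.0187  0.0384] yaw y -62.84 zaxis [ 0. -0. -1.] w 0.03891770029630318 F [ 0.   0.7 -2.4] q6 1.0386455522952995
```

View pics/c2.png

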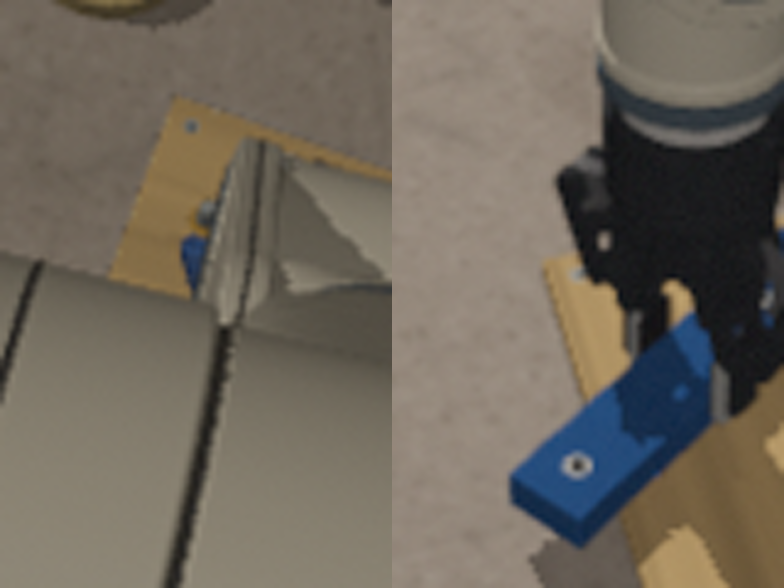

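Top view: the left prong is at (193,245) and the pin at (207,212), with the arm hiding the rest. Side view: the bar is level with its free end at (545,490), and the pin region is cut off on the right. I'll crop the side view around the pin.

```bash
python3 - <<'E'
from bar import *
s=load('side');t=load('top')
a=cv2.resize(s['color'][240:320,330:410,::-1],None,fx=7,fy=7,interpolation=cv2.INTER_CUBIC)
b=cv2.resize(t['color'][215:250,362:382,::-1],(320,560),interpolation=cv2.INTER_CUBIC)[:, :230]
cv2.imwrite('pics/c3.png',np.hstack([a,b]))
pin=np.array([.625,.033]);u=np.array([.891,.454]);v=np.array([-.454,.891])
mid=np.array([.5245,-.0187])
for n,S in(('side',s),('top',t)):
  hsv=cv2.cvtColor(S['color'],cv2.COLOR_RGB2HSV);m=cv2.inRange(hsv,(100,100,30),(125,255,255))>0
  P=cloud(S);q=P[m&(np.hypot(P[...,0]-mid[0],P[...,1]-mid[1])<.12)];print(len(q))
  for z in(.025,): 
    k=q[q[:,2]>z];zz=np.median(k[:,2]);l=(k[:,:2]-mid)@u;w=(k[:,:2]-mid)@v;print(n,'ztop',zz,'l',l.min(),l.max(),'w',w.min(),w.max())
    e=(l<-55);print(' free end w',w[e].min() if e.any() else 0,w[e].max() if e.any() else 0)
print('pin in bar-ish axes',(pin-mid)@u,(pin-mid)@v)
pz=np.array([[*(mid+u*a+v*b),.036] for a,b in((.1,.0075),(.1,-.0075),(.1,.02),(.1,-.02),(.0775,0))]);print(proj(s,pz).round(1).tolist(),proj(t,pz).round(1).tolist())
E
```

```text
975
side ztop 0.03962444200365234 l -0.10069233025714495 0.1078729622091631 w -0.06772681247337674 0.021760077055257607
 free end w 0 0
30
top ztop 0.03770424751304957 l 0.07415347167882058 0.0962405150687861 w 0.008680998277330895 0.019714782121785467
 free end w 0 0
pin in bar-ish axes 0.11301730000000003 0.0004376999999999886
[[354.7, 268.1], [360.0, 271.0], [350.3, 265.8], [364.4, 273.5], [351.5, 275.0]] [[370.7, 227.2], [376.0, 225.7], [366.3, 228.4], [380.4, 224.5], [375.9, 234.2]]
```

View pics/c3.png

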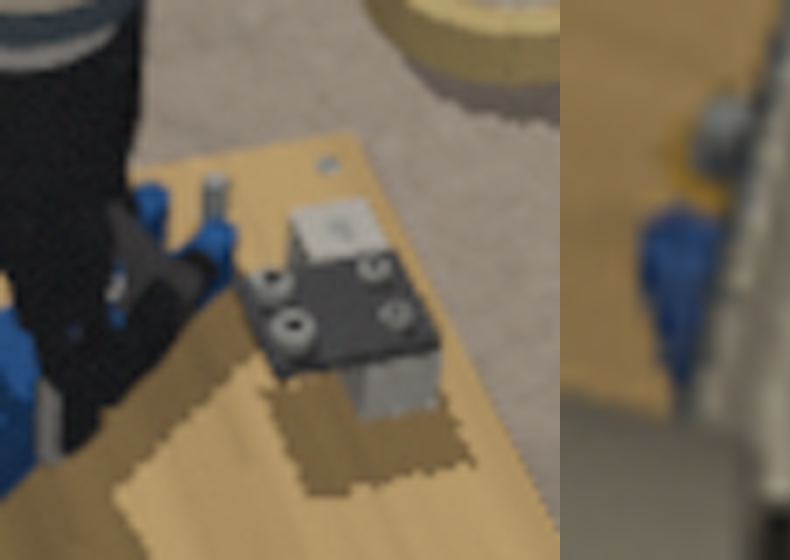

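The pin stands at (215,190) in the side crop, just beyond the slot mouth between the prongs at (150,200) and (215,240). The computed lateral offset is 0.4 mm, so it lines up.

```bash

python3 -m pendant '[[0,0,0.003,0,0,0,0.03],[0,0,0.005,0,0,0,0.03],[0.004,0,0.005,0,0,0,0.03],[0.008,0,0.005,0,0,0,0.03],[0.012,0,0.005,0,0,0,0.03]]'
python3 -m pendant '[[0.003,0,0,0,0,0,0.03],[0.006,0,0,0,0,0,0.03],[0.008,0,0,0,0,0,0.03],[0.009,0,0,0,0,0,0.03],[0.009,0,0,0,0,0,0.03]]'
python3 go.py
```

```text
t: 7.25
eef_pos: [0.5368, -0.0131, 0.0335]
tcp_rot: [0.0, 0.972, 0.235, 0.0]
contact_force: [-0.0, 0.0, -3.7]
gripper_width: 0.0389
gripper_force: 51.4
t: 7.75
eef_pos: [0.5443, -0.0091, 0.0333]
tcp_rot: [0.0, 0.972, 0.235, 0.0]
contact_force: [-0.3, -0.3, -3.5]
gripper_width: 0.0391
gripper_force: 51.4
t 7.75 tcp [ 0.5443 -0.0091  0.0333] yaw y -62.85 zaxis [ 0. -0. -1.] w 0.039128046417871716 F [-0.3 -0.3 -3.5] q6 1.0582955921465576
```

```bash

python3 -m pendant '[[0.003,0,0,0,0,0,0.03],[0.005,0,0,0,0,0,0.03],[0.007,0,0,0,0,0,0.03],[0.007,0,0,0,0,0,0.03]]'
python3 -m pendant '[[0.001,0,0,0,0,0,0.03],[0.002,0,0,0,0,0,0.03],[0.003,0,0,0,0,0,0.03],[0.003,0,0,0,0,0,0.03]]'
```

```text
t: 8.15
eef_pos: [0.5506, -0.0059, 0.0333]
tcp_rot: [-0.0, 0.972, 0.235, -0.0]
contact_force: [0.6, -0.3, -3.2]
gripper_width: 0.0391
gripper_force: 51.4
t: 8.55
eef_pos: [0.5508, -0.0055, 0.0329]
tcp_rot: [-0.0, 0.972, 0.234, -0.002]
contact_force: [-7.0, -6.9, -0.0]
gripper_width: 0.0392
gripper_force: 51.9
```

```bash

python3 -m pendant '[[-0.003,0,0,0,0,0,0.03],[-0.003,0,0.001,0,0,0,0.03],[-0.003,0,0.0015,0,0,0,0.03],[-0.003,0,0.0015,0,0,0,0.06],[-0.003,0,0.0015,0,0,0,0.06]]'
python3 -m pendant '[[0,0,0,0,0,0,0.06],[0,0,0,0,0,0,0.06],[0,0,-0.02,0,0,0,0.06],[0,0,-0.06,0,0,0,0.06],[0,0,-0.1,0,0,0,0.06]]'
python3 -m pendant '[[-0.02,0,0,0,0,0,0.06],[-0.047,0,0,0,0,0,0.06],[-0.047,0,0,0,0,0,0.06]]'
python3 - <<'E'
from bar import *
for n in('top','side'):
  s=snap(n)
  for z in (.032,):
    for o in barpose(s,z):print(n,o)
s=load('side');cv2.imwrite('pics/c4.png',cv2.resize(s['color'][230:350,270:430,::-1],None,fx=4.5,fy=4.5,interpolation=cv2.INTER_CUBIC))
E
python3 go.py
```

```text
t: 9.05
eef_pos: [0.5511, -0.0059, 0.0322]
tcp_rot: [0.0, 0.972, 0.235, 0.001]
contact_force: [0.5, 0.1, 0.1]
gripper_width: 0.0597
gripper_force: 0.0
t: 9.55
eef_pos: [0.5498, -0.0059, 0.1324]
tcp_rot: [-0.0, 0.972, 0.235, -0.001]
contact_force: [1.7, -0.1, 0.5]
gripper_width: 0.0598
gripper_force: 0.0
t: 9.85
eef_pos: [0.5056, -0.0281, 0.1319]
tcp_rot: [-0.0, 0.972, 0.234, -0.001]
contact_force: [0.4, -1.2, -0.4]
gripper_width: 0.0601
gripper_force: 0.0
top (390.5, 531.8, 38.8, 194.6, 46.1, array([171., 272.]))
side (547.8, -11.7, 208.7, 48.1, 27.6, array([339., 290.]))
side (385.6, 506.6, 59.2, 206.1, 46.1, array([211., 186.]))
t 9.95 tcp [ 0.5088 -0.0276  0.1321] yaw y -62.9 zaxis [ 0.001  0.    -1.   ] w 0.06055528847154859 F [-0.8  0.6 -0.8] q6 1.0200501624982277
```

View pics/c4.png

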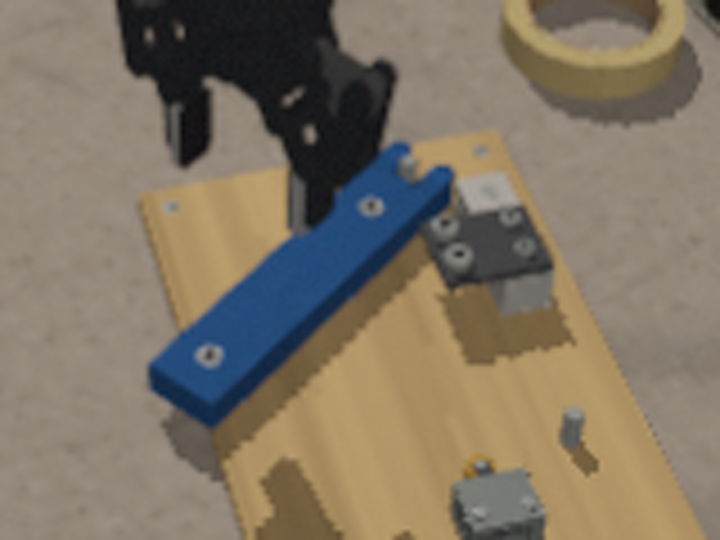

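The bar lies flat with the pin at the bottom of its slot (407,168), swung well out, and the fingers are clear. Next I regrip about 130 mm from the pin.

```bash

python3 -m pendant '[[0,0,0.04,0,0,0,0.06],[0,0,0.075,0,0,0,0.06],[0,0,0.092,0,0,0,0.06],[0,0,0.099,0,0,0,0.06],[0,0,0.099,0,0,0,0.06]]'
python3 -m pendant '[[0,0,0,0,0,0,0.03],[0,0,0,0,0,0,0.03],[0,0,0,0,0,0,0.03],[0,0,0,0,0,0,0.03]]' 60
python3 go.py
```

```text
t: 10.45
eef_pos: [0.5089, -0.0272, 0.0319]
tcp_rot: [-0.0, 0.972, 0.235, -0.001]
contact_force: [-0.1, 0.8, 0.0]
gripper_width: 0.0602
gripper_force: 0.0
t: 10.85
eef_pos: [0.5097, -0.0274, 0.034]
tcp_rot: [0.0, 0.972, 0.235, 0.001]
contact_force: [0.2, 1.4, 7.3]
gripper_width: 0.0389
gripper_force: 61.6
t 10.85 tcp [ 0.5097 -0.0274  0.034 ] yaw y -62.85 zaxis [ 0.002 -0.    -1.   ] w 0.03892944136322989 F [0.2 1.4 7.3] q6 1.0197021692488548
```

```bash

python3 -m pendant '[[0.001,0.003,-0.001,0,0,-0.02,0.03],[0.001,0.0065,-0.0015,0,0,-0.05,0.03],[0.0015,0.013,-0.0015,0,0,-0.1,0.03],[0.0025,0.0194,-0.0015,0,0,-0.15,0.03],[0.0036,0.0258,-0.0015,0,0,-0.2,0.03]]'
python3 -m pendant '[[0.0002,0.0065,0,0,0,-0.05,0.03],[0.0006,0.013,0,0,0,-0.1,0.03],[0.0015,0.0194,0,0,0,-0.15,0.03],[0.0026,0.0258,0,0,0,-0.2,0.03],[0.004,0.0322,0,0,0,-0.25,0.03]]'
python3 go.py
```

```text
t: 11.35
eef_pos: [0.5236, -0.0492, 0.0344]
tcp_rot: [0.0, 0.943, 0.332, -0.0]
contact_force: [0.1, -0.9, -1.6]
gripper_width: 0.0388
gripper_force: 60.5
t: 11.85
eef_pos: [0.5469, -0.0719, 0.0343]
tcp_rot: [0.0, 0.895, 0.447, -0.0]
contact_force: [0.4, -0.6, -1.8]
gripper_width: 0.0384
gripper_force: 60.5
t 11.85 tcp [ 0.5469 -0.0719  0.0343] yaw y -36.93 zaxis [-0. -0. -1.] w 0.03841289028412378 F [ 0.4 -0.6 -1.8] q6 0.4925710957870281
```

```bash

python3 -m pendant '[[0.0002,0.0065,0,0,0,-0.05,0.03],[0.0006,0.013,0,0,0,-0.1,0.03],[0.0015,0.0194,0,0,0,-0.15,0.03],[0.0026,0.0258,0,0,0,-0.2,0.03],[0.004,0.0322,0,0,0,-0.25,0.03]]'
python3 -m pendant '[[0.0002,0.004,0,0,0,-0.03,0.03],[0.0005,0.0078,0,0,0,-0.06,0.03],[0.001,0.0117,0,0,0,-0.09,0.03],[0.0015,0.0155,0,0,0,-0.12,0.03],[0.0015,0.0155,0,0,0,-0.12,0.03]]'
python3 go.py
```

```text
t: 12.35
eef_pos: [0.5747, -0.0876, 0.0342]
tcp_rot: [-0.001, 0.832, 0.555, -0.0]
contact_force: [0.4, 4.0, -1.6]
gripper_width: 0.0386
gripper_force: 60.8
t: 12.85
eef_pos: [0.5895, -0.0925, 0.0343]
tcp_rot: [-0.0, 0.798, 0.603, -0.0]
contact_force: [-1.6, -1.0, 0.8]
gripper_width: 0.0382
gripper_force: 61.2
t 12.85 tcp [ 0.5895 -0.0925  0.0343] yaw y -15.79 zaxis [-0.001 -0.    -1.   ] w 0.038187045575606794 F [-1.6 -1.   0.8] q6 0.10058538025476392
```

```bash

python3 -m pendant '[[0.0001,0.004,0,0,0,-0.03,0.03],[0.0003,0.0078,0,0,0,-0.06,0.03],[0.0006,0.0117,0,0,0,-0.09,0.03],[0.0008,0.0135,0,0,0,-0.105,0.03],[0.0008,0.0135,0,0,0,-0.105,0.03]]'
python3 go.py
python3 - <<'E'
from bar import *
s=snap('side');cv2.imwrite('pics/c5.png',cv2.resize(s['color'][240:370,300:430,::-1],None,fx=4.5,fy=4.5,interpolation=cv2.INTER_CUBIC))
E
```

```text
t: 13.35
eef_pos: [0.6029, -0.0955, 0.0342]
tcp_rot: [0.0, 0.765, 0.644, -0.0]
contact_force: [-1.9, -3.4, -1.8]
gripper_width: 0.0386
gripper_force: 61.0
t 13.35 tcp [ 0.6029 -0.0955  0.0342] yaw y -9.8 zaxis [-0.    -0.001 -1.   ] w 0.038621859353561834 F [-1.9 -3.4 -1.8] q6 -0.004497500601859153
```

View pics/c5.png

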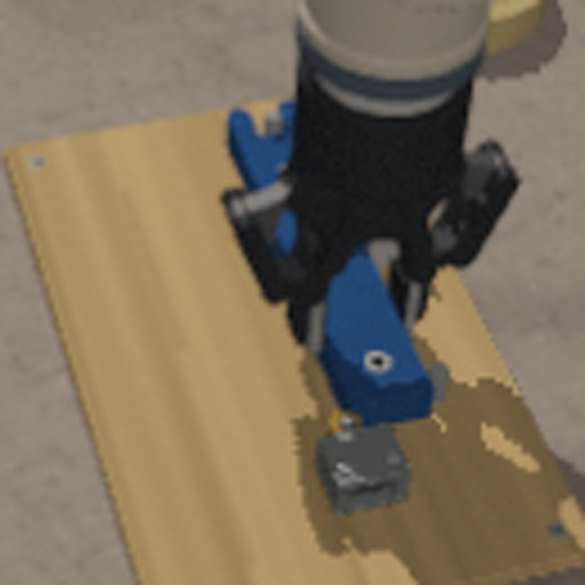

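The bar lies almost home. The roller (345,420) is at its front corner, the dowel (437,380) is just behind it, and the pin (272,125) is in the slot. I'll push lightly on to the rests.

```bash

python3 -m pendant '[[0.0,0.001,0,0,0,-0.007,0.03],[0.0,0.002,0,0,0,-0.007,0.03],[0.0,0.003,0,0,0,-0.01,0.03],[0.0,0.003,0,0,0,-0.01,0.03]]'
python3 -m pendant '[[0.0,0.001,0,0,0,0,0.03],[0.0,0.002,0.001,0,0,0,0.03],[0.0,0.002,0.001,0,0,0,0.03]]'
python3 go.py
```

```text
t: 13.8
eef_pos: [0.6042, -0.0957, 0.0341]
tcp_rot: [-0.001, 0.762, 0.648, -0.001]
contact_force: [-5.6, -3.6, 2.3]
gripper_width: 0.0385
gripper_force: 61.5
t: 14.1
eef_pos: [0.6044, -0.0958, 0.0341]
tcp_rot: [-0.003, 0.762, 0.648, -0.003]
contact_force: [-16.6, -2.6, 18.6]
gripper_width: 0.0385
gripper_force: 63.2
t 14.1 tcp [ 0.6044 -0.0958  0.0341] yaw y -9.28 zaxis [-0.008  0.001 -1.   ] w 0.03847713044405787 F [-16.6  -2.6  18.6] q6 -0.013879877322341453
```

```bash

python3 -m pendant '[[0,-0.002,-0.001,0,0,0,0.03],[0,-0.002,-0.001,0,0,0,0.03],[0,-0.002,-0.001,0,0,0,0.055],[0,-0.002,-0.001,0,0,0,0.055],[0,-0.002,-0.001,0,0,0,0.055]]'
python3 -m pendant '[[0,0,-0.01,0,0,0,0.055],[0,0,-0.03,0,0,0,0.055],[0,0,-0.07,0,0,0,0.055],[0,0,-0.11,0,0,0,0.055],[0,0,-0.15,0,0,0,0.055]]'
python3 -m pendant '[[0,-0.03,-0.03,0,0,0,0.055],[0,-0.07,-0.06,0,0,0,0.055],[0,-0.11,-0.09,0,0,0,0.055],[0,-0.15,-0.11,0,0,0,0.055],[0,-0.15,-0.11,0,0,0,0.055]]'
python3 - <<'E'
from bar import *
s=snap('side');cv2.imwrite('pics/c6.png',cv2.resize(s['color'][240:370,300:430,::-1],None,fx=4.5,fy=4.5,interpolation=cv2.INTER_CUBIC))
c=np.array([.5707,-.075]);th=np.deg2rad(-9.4);J=np.array([np.cos(th),np.sin(th)]),np.array([-np.sin(th),np.cos(th)])
for n in('side','top'):
  s=snap(n);print(n,barpose(s,.032))
  P=cloud(s);hsv=cv2.cvtColor(s['color'],cv2.COLOR_RGB2HSV);m=cv2.inRange(hsv,(100,100,30),(125,255,255))>0
  q=P[m&(P[...,2]>.026)&(P[...,2]<.04)&(np.hypot(P[...,0]-.608,P[...,1]+.05)<.15)]
  print(len(q),np.median(q[:,2]))
  X=(q[:,:2]-c)@J[0];Y=(q[:,:2]-c)@J[1];print('jig x',X.min(),X.max(),'y',Y.min(),Y.max())
  ys=np.arange(-.06,.02,.01);k=[(y,X[abs(Y-y)<.005].min(),X[abs(Y-y)<.005].max()) for y in ys if (abs(Y-y)<.005).sum()>5];k=np.array(k)
  print('edge slopes',np.polyfit(k[:,0],k[:,1],1),np.polyfit(k[:,0],k[:,2],1))
E
```

```text
t: 14.6
eef_pos: [0.6068, -0.0955, 0.0347]
tcp_rot: [0.0, 0.762, 0.647, 0.001]
contact_force: [0.8, 0.8, -0.5]
gripper_width: 0.0547
gripper_force: 0.0
t: 15.1
eef_pos: [0.606, -0.0955, 0.1866]
tcp_rot: [0.0, 0.762, 0.647, 0.0]
contact_force: [0.4, 0.3, -0.4]
gripper_width: 0.0553
gripper_force: 0.0
t: 15.6
eef_pos: [0.4551, -0.0708, 0.2977]
tcp_rot: [0.001, 0.762, 0.648, 0.001]
contact_force: [0.5, 0.1, -1.0]
gripper_width: 0.0551
gripper_force: 0.0
side [(606.8, -56.1, 209.0, 42.9, 81.3, array([371., 296.])), (385.7, 506.8, 58.7, 206.1, 46.1, array([211., 186.]))]
1020 0.03311797886858647
jig x 0.013718531164673415 0.05486981283358277 y -0.07102270771787732 0.13112424643214315
edge slopes [-0.00732839  0.01430238] [-0.01038878  0.05363215]
top [(390.3, 532.0, 38.9, 195.3, 46.1, array([171., 272.])), (615.4, -18.5, 133.5, 37.3, 81.0, array([389., 230.]))]
430 0.03209702646992474
jig x 0.014708951525358876 0.05444339616094987 y -0.002907809424654638 0.13075913064526967
edge slopes [-0.07764592  0.01670567] [0.11870771 0.05232051]
```

View pics/c6.png

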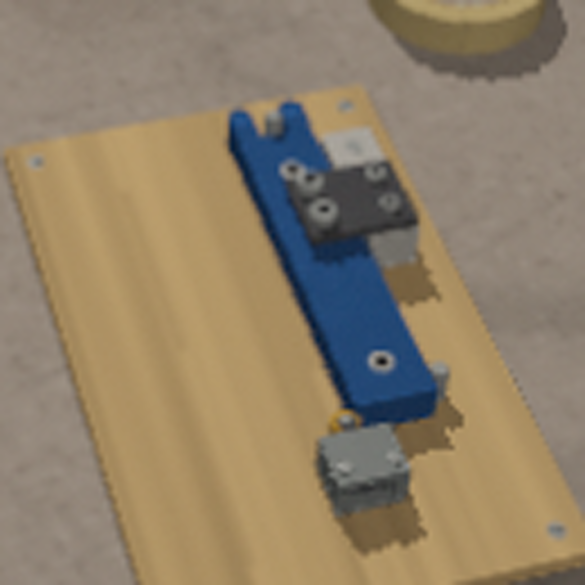

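The bar lies home under the guide. The pin is at its slot bottom (272,125), the dowel (440,375) is behind it and the roller (345,420) is in front of its corner. The measured edges are within about 2 mm and 0.01 rad.

```bash
python3 -c "
from cell import ctrl;print(ctrl.finish_job())"
```

```text
the job is handed in; nothing more can be done
None
```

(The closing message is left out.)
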